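# Free the stuck sleeve of a ring-cake tin and set its base on the board

### The arm

A 6-joint arm with a two-finger parallel gripper is mounted at the origin on a cart in front of the work surface, level with it; the furniture and walls round the work are solid. World frame = base frame: x ahead of the robot, y to its left, z up, the work surface at z = 0. Lengths are in mm, angles in degrees, forces in N, time in s.
With the tool pointing down it reaches from about 350 to 850 mm from the base axis. Payload 8.1 kg.
Tool frame: the origin (TCP) lies at the very end of the fingers, on their centre line; the grasp point (between the pads) lies 19 mm behind it; z points along the fingers, y is the line along which they close (so a half turn about z gives the same grasp; the last joint's range is limited). The gripper opens to 85 mm and grips with 20 to 120 N. Pads are 22 mm wide; open, the fingers measure 114 mm over their backs; the gripper's body (76 mm by 85 mm) begins 54 mm behind the grasp point. The pads swing forward as they close: fully open they stand 13 mm farther back than shut.
Start: joints at [-78.461, 7.471, 85.268, -0, 87.261, -4.893], TCP at [169.751, -575.491, 192.992] pointing down, gripper open.
Joint ranges: [-169.43, 169.43], [-51.17, 129.36], [1.28, 143.12], [-76.62, 256.62], [0, 156.53], [-152.29, 152.29]. Speed limits (degrees/s): [136.94, 136.94, 159.86, 180, 180, 180].

### API

Orientations are given as [roll, pitch, yaw] about the fixed x, y, z axes, in that order (R = Rz(yaw) Ry(pitch) Rx(roll)).
In Python, from bench import * gives the robot as it stands.
- The arm moves only by the tool play_rows, never from a script. Its argument "increments" is a list of rows, each a list of 3 entries, a list of its own where there are three numbers: the gripper's target within -1 to 1 (fully open at 1, half-way at 0, shut at -1), then the shift along the tool's x, y, z in mm, then the turn about the tool's z in rad. A call has 1 to 12 rows; each row shifts and turns the commanded pose from where the row before left it, along the tool's axes as they then stand; what a row does not reach is not made up. A row lasts 1/12 s, in which the tool goes at most 41.7 mm and 7.16 degrees, less where a joint would pass 70% of its speed; a pose out of reach is approached as far as the arm can. A call is refused whole if a number of a shift passes 41.7 or a number of a turn 0.125, either way. A call with a gripper value outside its range is refused whole. The fingers move at their own pace and stop on an object; "force" is the grip in N (left out, the last holds). Time passes only in rows, so rows that do not move let the fingers close. It gives the time, the measured TCP pose, the force, the opening and the grip force at its end, in the units of the state.
- sense(): the state, without advancing time (a new reading comes with each control period).
- snapshot(name): name is "scene" or "top"; returns a dict with "color" (384x512x3 uint8, red, green, blue), "intrinsics" (3x3 intrinsics, pixels), "world_from_camera" (4x4, takes a point from camera to world coordinates). Camera axes: x right, y down, z forward; pixel columns grow to the right and rows downward; lengths in mm; the calibration is good to about 2 mm. A picture is of the moment at which its call begins. There is no depth.
- hand_in(): hands the job in; it is judged then, once.
Trained networks look in a picture, given as the dict that the camera call returned (one of the last four; its "shot" number tells which), for a name from the list of things; names that differ only in an ending like _2 or _b are one class to them, and where a whole thing is asked for, a point or a joint stands for the part that bears it (a point fixed in the world has none). Each returns a list of dicts, best first, with "p" (0 to 1); they miss things now and then, are a little off and sometimes report something else, mostly with a low value. They report only what shows in the picture. A call takes as long as a camera call.
- find_in(query, picture): "xyz" ([x, y, z] in mm, in the coordinates of the camera as it stood for that picture, good to about 4 mm: the middle of the surface that is visible of it).
- regions_of(query, picture): "mask" (384x512 bool, what is visible of it).
- pinpoint(query, picture): "xyz" ([x, y, z] in mm, in the coordinates of the camera as it stood for that picture, good to about 4 mm: a listed point, or the origin of a listed thing).
The state is a dict: "time": time; "joint_pos": joint angles; "qd": joint speeds; "joint_efforts": joint torques, N m; "tool_pos": TCP position; "tcp_rot": TCP orientation; "ft_force": force on the tool from outside, world axes, zero at the start; "wrist_torque": the same for the moment, N m; "finger_gap": finger opening in mm; "grip_force": force on a finger pad.
Only numpy, scipy, OpenCV 4.12 (cv2) and the standard library are available. Lean on these libraries where they do the work, as an engineer would, in place of code of your own. Each camera call takes 0.05 s, during which the arm holds its last target. There are 200 camera calls.

### The job

The loose-bottomed ring-cake tin stands on an upturned oven dish on the draining board, but its outer sleeve has stuck to the rubber seal of the base. Pick up the wooden mallet and, with light taps on opposite sides of the sleeve's rim in turn, work the sleeve down evenly (never letting it cock, and never touching it with the hand) until it drops round the dish onto the draining board. Put the mallet down on the worktop, then lift the base off the dish by its centre tube and set it down flat in the middle of the chopping board.

Things in the scene. Friction and masses are not known exactly. Their poses are not given: they have to be found in the camera images.
- mallet_grip (a point): grip point of a wooden mallet that stands on one round face of its barrel head, its handle level 31 mm above the worktop. The point is in the middle of the handle's thickness, 62 mm from the head's axis. The handle is 22 mm wide, 20 mm high, 140 mm long, flat-sided; x points along it to the head, z up. 0.32 kg; it balances 14 mm from the head's axis.
- mallet_head (a point): centre of the mallet's head, a barrel 50 to 54 mm across and 62 mm tall with flat round striking faces 31 mm below and above this point; same axes as mallet_grip. 31 mm above the worktop at the start.
- sleeve_rim (a point): outer sleeve of the bare-metal tin, an open ring 178 mm across and 66 mm tall. The point is on its axis, level with the top of its rolled rim (0.147 m above the draining board at the start); z is the axis, up. The rim to tap lies 84 to 87 mm from the axis. 0.24 to 0.38 kg. When it has dropped, its rim is 66 mm above it.
- base_tube (a point): grip point of the tin's loose base: on the axis of its upright round centre tube, 40 mm across, whose top is 15 mm above and whose straight part ends 45 mm below this point. The base is a metal disc 160 mm across, 5 mm thick, with a rubber seal round its edge; its underside is 75 mm below this point. z is the axis, up. It rests loose on the dish. 0.4 kg.
- base_foot (a point): centre of the underside of the same base, 75 mm below base_tube (0.084 m above the draining board at the start).
- dish: white ribbed round oven dish standing upside down on the draining board, fixed in place, 134 mm across at the rim below, 125 mm across on top, 84 mm tall; the tin stands centred on it. Origin at the centre of its foot, on the draining board (level with the worktop).
- pepper_mill: brown wooden pepper mill, 58 mm across, 170 mm tall, standing behind the mallet and board; leave alone. Origin at its foot.
- timer: red domed kitchen timer, 64 mm across, 49 mm tall, behind the mallet; leave alone. Origin at its foot.
- sleeve_foot (a point): centre of the sleeve's lower edge, 66 mm below sleeve_rim. The base's seal grips the tapered lowest part of the wall by friction: 5 to 15 N down on one side of the rim moves that side down (the far side stays or rises a little) and it stays where it is left. The grip fades as it comes down; after 10 to 20 mm on each side the sleeve drops by itself.
- board_top (a point): centre of the top of the wooden chopping board that lies on the worktop at the left, fixed: 330 mm by 220 mm, 22 mm thick; this point is 22 mm above the worktop. y runs along its length, z up.

How it is judged:
By the outcome, as a careful person would: the job done as asked, in the order asked, and still so for the second after the job is handed in, with the robot touching nothing.
It also fails if it takes over 72 s, if anything falls off the work surface, if the arm or the gripper's body presses on something with over 40 N, if the wrist force passes 120 N, or if a joint passes its speed limit or range.

## Working session

There is one attempt and no reset: what is moved stays moved. The work goes in short steps, Python scripts to look and compute and a tool call to move; the robot and the scene stay as the last step left them, time stands still between calls to the robot, and variables do not carry over. Pictures are saved under pics/ and viewed, at most 10 in all, crops included, and the job is handed in when it is done.

Besides the shell and the picture viewer there is one more tool, called after "Emit:" as name(argument=value, ...) on one line, values as JSON. play_rows: Moves the arm, as the interface text tells. Its arguments: {"type":"object","properties":{"increments":{"type":"array","items":{"type":"array"}},"force":{"type":"number"}},"required":["increments"]}

```bash
mkdir -p pics; ls
cat > h.py <<'E'
from bench import *
import numpy as np, cv2
def pts(names, cams=("scene","top")):
    for c in cams:
        s=snapshot(c); T=np.array(s["world_from_camera"])
        for n in names:
            r=pinpoint(n,s)[:2]
            print(c,n,[(np.round((T@np.r_[q["xyz"],1])[:3],1).tolist(),round(q["p"],2)) for q in r])
    return s
def save(c,name):
    s=snapshot(c); cv2.imwrite("pics/"+name,s["color"][:,:,::-1]); return s
E
python3 - <<'E'
from h import *
pts(["mallet_grip","mallet_head","sleeve_rim","base_tube","base_foot","dish","sleeve_foot","board_top","pepper_mill","timer"])
a=save("scene","a.png");b=save("top","b.png")
print(np.round(a["world_from_camera"],2),np.round(b["world_from_camera"],2),b["intrinsics"])
print(sense())
E
```

```text
pics
scene mallet_grip [([478.4, 196.1, 32.2], 0.73), ([491.3, 378.2, 21.0], 0.55)]
scene mallet_head [([533.2, 167.7, 29.8], 0.8), ([624.7, -251.4, 144.7], 0.53)]
scene sleeve_rim [([624.7, -249.0, 147.5], 0.94)]
scene base_tube [([532.6, 171.1, 28.3], 0.57), ([622.4, -249.1, 157.7], 0.51)]
scene base_foot [([623.0, -249.4, 81.9], 0.69)]
scene dish [([623.5, -246.3, -2.4], 0.82), ([661.4, 198.7, 0.4], 0.6)]
scene sleeve_foot []
scene board_top [([492.4, 380.2, 22.3], 0.74)]
scene pepper_mill [([708.5, 265.2, -1.4], 0.94)]
scene timer [([664.1, 198.2, -1.4], 0.64)]
top mallet_grip [([479.7, 194.8, 33.1], 0.89)]
top mallet_head [([531.3, 166.6, 33.2], 0.9), ([480.8, 194.2, 30.9], 0.38)]
top sleeve_rim [([482.8, 196.8, 35.1], 0.49)]
top base_tube [([625.5, -252.4, 158.2], 0.96), ([664.6, 196.3, -2.5], 0.26)]
top base_foot [([622.5, -251.5, 82.7], 0.57)]
top dish []
top sleeve_foot []
top board_top [([490.7, 385.1, 18.6], 0.64), ([623.6, -253.9, 85.2], 0.41)]
top pepper_mill [([702.5, 263.7, -0.2], 0.7)]
top timer [([663.6, 198.3, -1.8], 0.92), ([532.6, 169.6, 30.9], 0.37)]
[[-5.6000e-0
[... 527 characters left out ...]
 1.        ]]
{'time': 1.2, 'joint_pos': array([-7.84618219e+01,  7.47166471e+00,  8.52679151e+01, -2.60600433e-03,
        8.72588161e+01, -4.89323083e+00]), 'qd': array([ 0.0713631 , -0.05797036,  0.097387  , -0.03456653, -0.00624851,
       -0.03289907]), 'joint_efforts': array([ 1.08429183e-03, -5.69327331e+01, -5.00862086e+01,  2.95088319e-05,
        1.55024347e-03, -3.72970680e-05]), 'tool_pos': array([ 169.72600676, -575.51219333,  192.98591563]), 'tcp_rot': array([1.79998624e+02, 2.73036184e-03, 1.64315335e+01]), 'ft_force': array([-0.23462006,  0.35194068,  0.58884859]), 'wrist_torque': array([0.0309038 , 0.01647767, 0.07910417]), 'grip_force': 0.0, 'finger_gap': 85.68727592823342}
```

View pics/a.png

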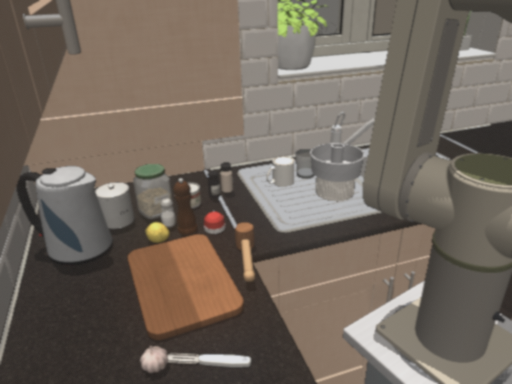

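View pics/b.png

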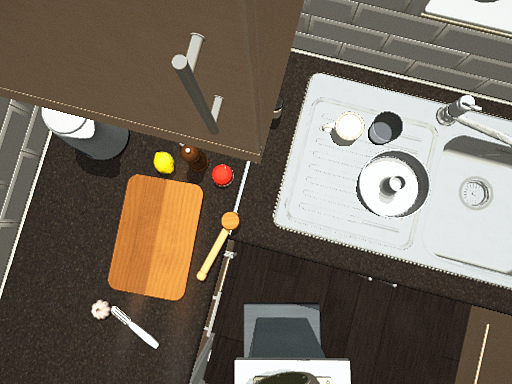

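The scene view shows the mallet at about (245,250), the tin on its dish at (337,170) and the board at (185,285). In the top view the mallet runs from its head at (230,220) to the handle end at (203,277). The tin is at (392,185) and the board at (155,237). A wall cupboard overhangs the top-left, with its corner near (262,160). The networks' positions agree with both pictures.

```bash
cat >> h.py <<'E'
def plan(tgt,yaw=None,n=None,g=1,st=None):
    s=sense(); p=np.array(s["tool_pos"]); y=s["tcp_rot"][2]
    d=np.array(tgt)-p; dy=0 if yaw is None else (yaw-y)
    n=n or int(np.ceil(max(np.linalg.norm(d)/40,abs(dy)/7.1)))
    for i in range(n):
        a=np.radians(y+dy*i/n); X=[np.cos(a),np.sin(a)];Y=[np.sin(a),-np.cos(a)]
        w=d/n
        print([g,[round(float(w[:2]@X),1),round(float(w[:2]@Y),1),round(-float(w[2]),1)],round(-np.radians(dy/n),4)])
E
python3 - <<'E'
from h import *
P={}
for k in range(3):
  for c in ("scene","top"):
    s=snapshot(c);T=np.array(s["world_from_camera"])
    for n in ["mallet_grip","mallet_head","base_tube","base_foot","sleeve_rim","board_top"]:
        for q in pinpoint(n,s)[:1]:
            if q["p"]>.6: P.setdefault((c,n),[]).append((T@np.r_[q["xyz"],1])[:3])
for k,v in P.items(): print(k,np.round(np.median(v,0),1),len(v))
def ray(s,u,v):
    T=np.array(s["world_from_camera"]);r=T[:3,:3]@np.linalg.solve(s["intrinsics"],[u,v,1]);return T[:3,3],r/np.linalg.norm(r)
def onz(s,uv,z):
    o=[]
    for u,v in uv:
        a,r=ray(s,u,v);o.append((a+r*(z-a[2])/r[2])[:2])
    return np.array(o)
m=regions_of("mallet_grip",s)[0]["mask"]
vu=np.argwhere(m)[:,::-1]; w=onz(s,vu,41).astype(np.float32)
l=cv2.fitLine(w,cv2.DIST_HUBER,0,.01,.01).ravel();print("mallet",m.sum(),np.degrees(np.arctan2(l[1],l[0])),l[2:],w.min(0),w.max(0))
for q in regions_of("board_top",s)[:1]:
    w=onz(s,np.argwhere(q["mask"])[:,::-1],22).astype(np.float32);print("board",cv2.minAreaRect(w),q["p"])
a=snapshot("scene")
p1,r1=ray(a,242,98);p2,r2=ray(s,264,160)
t=np.linalg.lstsq(np.c_[r1,-r2],p2-p1,rcond=None)[0];print("corner",p1+r1*t[0],p2+r2*t[1])
print("objs",onz(s,[(347,127),(385,127),(235,245),(203,277)],60))
plan([479,195,140],152)
E
```

```text
('scene', 'mallet_grip') [479.5 199.2  31.2] 3
('scene', 'mallet_head') [533.5 169.6  27.6] 3
('scene', 'base_foot') [ 621.9 -249.8   79.8] 2
('scene', 'sleeve_rim') [ 624.9 -249.2  150.8] 2
('scene', 'board_top') [493.3 379.   22.9] 3
('top', 'mallet_grip') [482.4 196.9  32.6] 2
('top', 'mallet_head') [533.2 168.4  31.7] 3
('top', 'base_tube') [ 624.  -252.4  156.4] 2
('top', 'base_foot') [ 623.5 -252.3   81.2] 3
('scene', 'base_tube') [ 621.4 -249.7   81.9] 1
('top', 'board_top') [490.8 383.6  18.7] 2
mallet 816 -27.551193 [469.45886 203.0055 ] [371.97556 141.67458] [560.5026  258.88553]
board ((494.2296447753906, 378.16339111328125), (225.89207458496094, 335.2325744628906), 80.00128936767578) 0.76
corner [653.44451333  87.38387362 379.78407795] [644.8129118   73.81096808 378.23768373]
objs [[ 790.52019335 -152.98770188]
 [ 789.95205065 -256.68130534]
 [ 467.68622483  153.7702309 ]
 [ 382.09311465  239.47429112]]
[1, [24.5, -31.0, 2.5], np.float64(-0.1127)]
[1, [27.8, -28.1, 2.5], np.float64(-0.1127)]
[1, [30.8, -24.8, 2.5], np.float64(-0.1127)]
[1, [33.4, -21.1, 2.5], np.float64(-0.1127)]
[1, [35.6, -17.3, 2.5], np.float64(-0.1127)]
[1, [37.3, -13.1, 2.5], np.float64(-0.1127)]
[1, [38.5, -8.9, 2.5], np.float64(-0.1127)]
[1, [39.3, -4.5, 2.5], np.float64(-0.1127)]
[1, [39.5, -0.0, 2.5], np.float64(-0.1127)]
[1, [39.3, 4.4, 2.5], np.float64(-0.1127)]
[1, [38.5, 8.8, 2.5], np.float64(-0.1127)]
[1, [37.3, 13.1, 2.5], np.float64(-0.1127)]
[1, [35.6, 17.2, 2.5], np.float64(-0.1127)]
[1, [33.4, 21.1, 2.5], np.float64(-0.1127)]
[1, [30.9, 24.7, 2.5], np.float64(-0.1127)]
[1, [27.9, 28.0, 2.5], np.float64(-0.1127)]
[1, [24.6, 31.0, 2.5], np.float64(-0.1127)]
[1, [20.9, 33.5, 2.5], np.float64(-0.1127)]
[1, [17.0, 35.7, 2.5], np.float64(-0.1127)]
[1, [12.9, 37.4, 2.5], np.float64(-0.1127)]
[1, [8.6, 38.6, 2.5], np.float64(-0.1127)]
```

Emit:
play_rows(increments=[[1,[24.5,-31,2.5],-0.1127],[1,[27.8,-28.1,2.5],-0.1127],[1,[30.8,-24.8,2.5],-0.1127],[1,[33.4,-21.1,2.5],-0.1127],[1,[35.6,-17.3,2.5],-0.1127],[1,[37.3,-13.1,2.5],-0.1127],[1,[38.5,-8.9,2.5],-0.1127],[1,[39.3,-4.5,2.5],-0.1127],[1,[39.5,0,2.5],-0.1127],[1,[39.3,4.4,2.5],-0.1127],[1,[38.5,8.8,2.5],-0.1127],[1,[37.3,13.1,2.5],-0.1127]], force=110)

```text
time: 4.45
tool_pos: [346.7, -133.6, 163.2]
tcp_rot: [179.9, 0.0, 94.2]
ft_force: [0.4, 0.4, -0.1]
finger_gap: 85.7
grip_force: 0.0
```

Emit:
play_rows(increments=[[1,[35.6,17.2,2.5],-0.1127],[1,[33.4,21.1,2.5],-0.1127],[1,[30.9,24.7,2.5],-0.1127],[1,[27.9,28,2.5],-0.1127],[1,[24.6,31,2.5],-0.1127],[1,[20.9,33.5,2.5],-0.1127],[1,[17,35.7,2.5],-0.1127],[1,[12.9,37.4,2.5],-0.1127],[1,[8.6,38.6,2.5],-0.1127],[1,[0,0,0],0],[1,[0,0,0],0]])

```text
time: 5.37
tool_pos: [478.4, 196.6, 139.5]
tcp_rot: [-179.9, -0.1, 152.2]
ft_force: [-0.5, -0.4, 0.1]
finger_gap: 85.6
grip_force: 0.0
```

Run:
```python
from h import *
s=sense();print(s["time"],s["tool_pos"],s["tcp_rot"],s["joint_pos"])
pts(["mallet_grip","mallet_head"])
plan([480.5,196.5,15],152,n=6)
```

```text
5.3667 [478.39581388 196.62937115 139.49864856] [-1.79916988e+02 -8.20208863e-02  1.52214994e+02] [ 1.66640214e+01 -3.47706978e+00  1.02105027e+02 -1.84360087e-03
  8.14887271e+01 -4.55507575e+01]
scene mallet_grip [([481.2, 201.3, 31.0], 0.8)]
scene mallet_head [([535.8, 170.6, 23.6], 0.63), ([493.8, 376.2, 22.9], 0.55)]
top mallet_grip [([485.3, 197.5, 33.9], 0.56)]
top mallet_head [([532.9, 167.2, 30.6], 0.85)]
[1, [-0.0, 0.5, 21.0], np.float64(-0.0003)]
[1, [-0.0, 0.5, 21.0], np.float64(-0.0003)]
[1, [-0.0, 0.5, 21.0], np.float64(-0.0003)]
[1, [-0.0, 0.5, 21.0], np.float64(-0.0003)]
[1, [-0.0, 0.5, 21.0], np.float64(-0.0003)]
[1, [-0.0, 0.5, 21.0], np.float64(-0.0003)]
```

Emit:
play_rows(increments=[[1,[-1,1,30],0],[1,[0,1,30],0],[1,[0,0.5,30],0],[1,[0,0,20],0],[1,[0,0,14],0],[1,[0,0,0],0],[-1,[0,0,0],0],[-1,[0,0,0],0],[-1,[0,0,0],0],[-1,[0,0,0],0],[-1,[0,0,0],0],[-1,[0,0,0],0]], force=115)

```text
time: 6.67
tool_pos: [481.4, 197.0, 17.2]
tcp_rot: [179.9, 0.0, 152.0]
ft_force: [-0.3, -0.5, -1.0]
finger_gap: 12.0
grip_force: 0.0
```

Emit:
play_rows(increments=[[-1,[0,0,0],0],[-1,[0,0,0],0],[-1,[0,0,0],0],[-1,[0,0,0],0],[-1,[0,0,0],0],[-1,[0,0,0],0]])

```text
time: 7.17
tool_pos: [480.8, 196.8, 16.4]
tcp_rot: [-180.0, -0.0, 152.0]
ft_force: [-0.2, -0.4, -0.3]
finger_gap: 0.0
grip_force: 0.0
```

Run:
```python
from h import *
a=save("scene","c.png"); c=a["color"][180:310,180:330]
b=save("top","d.png")["color"][150:300,150:320]
f=lambda i:cv2.resize(i,(400,400),interpolation=cv2.INTER_CUBIC)
cv2.imwrite("pics/cd.png",np.hstack([f(c),f(b)])[:,:,::-1])
pts(["mallet_grip","mallet_head"])
```

```text
scene mallet_grip [([478.9, 201.3, 31.7], 0.75), ([620.2, -246.8, -3.9], 0.53)]
scene mallet_head [([534.1, 169.1, 29.6], 0.83)]
top mallet_grip []
top mallet_head [([535.8, 167.2, 30.1], 0.69)]
```

View pics/cd.png

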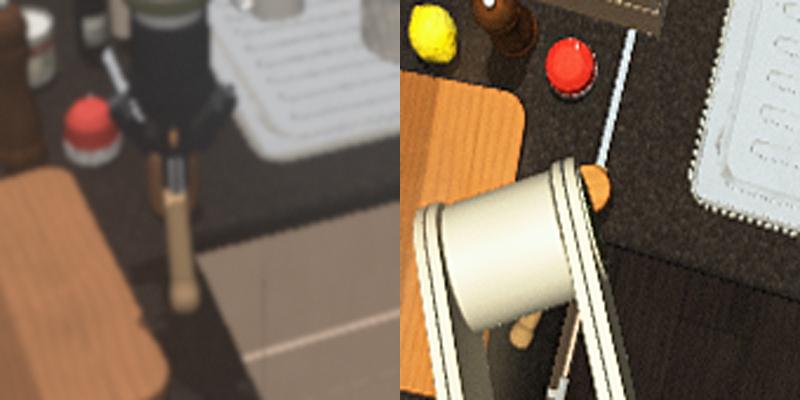

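The scene crop shows the fingers shut, with their tips ending on the handle at about (180,188) in the crop. The mallet is undisturbed and is not between the pads. I'll compare the visible fingertip pixel with the reported TCP.

Run:
```python
from h import *
s=snapshot("scene");Ti=np.linalg.inv(s["world_from_camera"])
def px(p):
    q=s["intrinsics"]@(Ti@np.r_[p,1])[:3];return q[:2]/q[2]
t=sense();print(t["tool_pos"],t["tcp_rot"],t["finger_gap"],t["ft_force"])
for p in [t["tool_pos"],[481,197,30],[481,197,41],[481,197,60],[533,168,62],[409,234,41]]:
    q=px(p);print(np.round(p),np.round(q,1),"crop",np.round([(q[0]-180)*400/150,(q[1]-180)*400/130]))
cv2.imwrite("pics/e.png",cv2.resize(s["color"][215:285,215:285],(590,590),interpolation=cv2.INTER_CUBIC)[:,:,::-1])
```

```text
[480.85243425 196.77865318  16.51016696] [ 1.79998643e+02 -6.24911249e-04  1.52033220e+02] -0.16372291826849672 [ 0.31442071 -0.10296379 -0.62012054]
[481. 197.  17.] [246.7 252.7] crop [178. 224.]
[481 197  30] [246.4 248.6] crop [177. 211.]
[481 197  41] [246.2 245.2] crop [177. 201.]
[481 197  60] [246.  239.3] crop [176. 182.]
[533 168  62] [244.8 226.4] crop [173. 143.]
[409 234  41] [249. 264.] crop [184. 259.]
```

View pics/e.png

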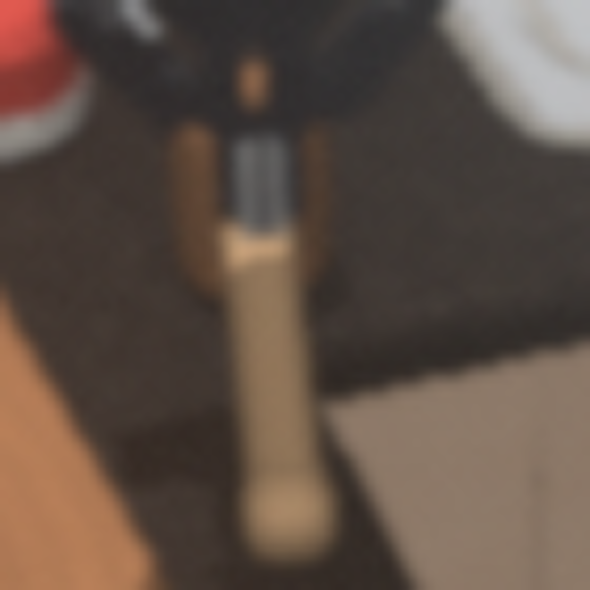

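Ray check: the fingertips appear at about pixel (246,242.5), but the reported TCP should project to (246.7,252.7). They look roughly 25–30 mm higher than reported, sitting just over the handle's top. I'll lift clear and calibrate this in free space.

Emit:
play_rows(increments=[[-1,[0,0,-20],0],[-1,[0,0,-30],0],[-1,[0,0,-35],0],[-1,[0,0,0],0],[-1,[0,0,0],0]])

```text
time: 8.03
tool_pos: [483.2, 197.5, 104.6]
tcp_rot: [179.8, 0.2, 152.0]
ft_force: [-0.6, -0.3, -1.3]
finger_gap: -0.2
grip_force: 0.0
```

Run:
```python
from h import *
s=snapshot("scene");Ti=np.linalg.inv(s["world_from_camera"])
t=sense();print(t["tool_pos"],t["finger_gap"],t["ft_force"])
im=cv2.resize(s["color"][180:290,205:285],None,fx=5,fy=5,interpolation=cv2.INTER_CUBIC)[:,:,::-1].copy()
for dz in (0,20,40):
    q=s["intrinsics"]@(Ti@np.r_[t["tool_pos"]+[0,0,dz],1])[:3];q=q[:2]/q[2];print(dz,q)
    x,y=int((q[0]-205)*5),int((q[1]-180)*5);cv2.line(im,(x+25,y),(x+60,y),(0,0,255),1)
cv2.imwrite("pics/f.png",im)
pts(["mallet_grip","mallet_head"])
```

```text
[481.65778452 197.02562986 102.45175076] -0.14967003931793016 [-0.28058321  0.04765013  0.06204245]
0 [245.20689078 225.60752756]
20 [244.90568843 219.0386929 ]
40 [244.59913668 212.35319463]
scene mallet_grip [([480.3, 200.5, 28.9], 0.95)]
scene mallet_head [([533.9, 168.7, 28.1], 0.81)]
top mallet_grip [([479.4, 196.5, 31.5], 0.61)]
top mallet_head [([535.8, 168.1, 29.9], 0.52), ([667.6, 195.8, 0.5], 0.2)]
```

View pics/f.png

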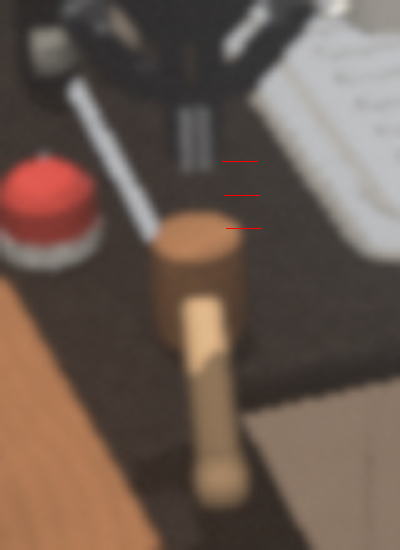

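The crop shows the shut fingertips ending at about (195,172). That is roughly 34 mm above where the reported TCP projects (228), and it also explains the fingers shutting over the handle. So the real tips are about 33 mm higher than reported. The mallet hasn't moved. I'll open, go lower and watch the force.

Emit:
play_rows(increments=[[1,[0,0,0],0],[1,[0,0,0],0],[1,[0,0,0],0],[1,[0,0,0],0],[1,[0,0,0],0],[1,[0,0,15],0],[1,[0,0,25],0],[1,[0,0,25],0],[1,[0,0,15],0],[1,[0,0,6],0],[1,[0,0,4],0],[1,[0,0,0],0]])

```text
time: 9.38
tool_pos: [480.8, 196.7, 11.3]
tcp_rot: [-180.0, -0.0, 152.0]
ft_force: [0.3, -0.6, -0.5]
finger_gap: 85.1
grip_force: 0.0
```

Emit:
play_rows(increments=[[1,[0,0,5],0],[1,[0,0,4],0],[1,[0,0,4],0],[1,[0,0,3],0],[1,[0,0,0],0]])

```text
time: 9.8
tool_pos: [480.4, 196.7, -5.1]
tcp_rot: [-180.0, -0.0, 152.0]
ft_force: [0.4, -0.6, 0.3]
finger_gap: 85.2
grip_force: 0.0
```

Emit:
play_rows(increments=[[1,[0,0,4],0],[1,[0,0,4],0],[1,[0,0,2],0],[-1,[0,0,0],0],[-1,[0,0,0],0],[-1,[0,0,0],0],[-1,[0,0,0],0],[-1,[0,0,0],0],[-1,[0,0,0],0],[-1,[0,0,0],0]], force=115)

```text
time: 10.63
tool_pos: [481.0, 196.9, -14.0]
tcp_rot: [180.0, 0.0, 152.0]
ft_force: [-2.8, 0.0, 5.4]
finger_gap: 19.2
grip_force: 113.4
```

Emit:
play_rows(increments=[[-1,[0,0,-5],0],[-1,[0,0,-15],0],[-1,[0,0,-25],0],[-1,[0,0,-35],0],[-1,[0,0,-20],0],[-1,[0,0,0],0],[-1,[0,0,0],0]])

```text
time: 11.22
tool_pos: [481.7, 197.0, 86.4]
tcp_rot: [179.9, 0.1, 152.0]
ft_force: [0.0, 0.0, -3.6]
finger_gap: 19.1
grip_force: 113.3
```

Run:
```python
from h import *
s=snapshot("scene")
t=sense();print(t["tool_pos"],t["finger_gap"],t["ft_force"],t["wrist_torque"],t["grip_force"])
cv2.imwrite("pics/g.png",cv2.resize(s["color"][170:290,195:295],None,fx=5,fy=5,interpolation=cv2.INTER_CUBIC)[:,:,::-1])
pts(["mallet_grip","mallet_head"])
```

```text
[480.30743058 196.55780623  84.56060834] 19.434994127311807 [-0.13728992  0.3552401  -4.91077222] [0.10471408 0.14299149 0.04353325] 113.28977465629578
scene mallet_grip [([480.9, 199.8, 130.0], 0.84)]
scene mallet_head [([532.3, 169.4, 124.9], 0.82), ([621.5, -246.0, 79.9], 0.67)]
top mallet_grip [([704.9, 266.8, 2.8], 0.33)]
top mallet_head [([530.7, 164.5, 126.5], 0.85)]
```

View pics/g.png

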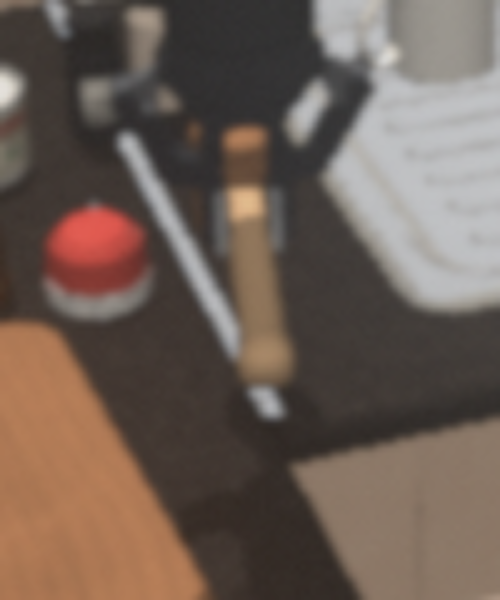

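The mallet is firmly gripped by the handle and held level. It shows at about (245,160) for the head and (262,360) for the handle end. Handle height is the reported TCP z + 45, so the striking face sits near the reported z + 14. Next I carry it above the left rim point.

Emit:
play_rows(increments=[[-1,[0,0,-35],0],[-1,[0,0,-35],0],[-1,[-12,-10,-30],0],[-1,[-27,-23,0],0],[-1,[-28,-25,0],0],[-1,[-28,-25,0],0],[-1,[-28,-25,0],0],[-1,[-28,-25,0],0],[-1,[-28,-25,0],0],[-1,[-28,-25,0],0],[-1,[-28,-25,0],0],[-1,[-25,-20,0],0]])

```text
time: 12.57
tool_pos: [603.5, -129.2, 184.5]
tcp_rot: [-180.0, -0.1, 152.0]
ft_force: [1.2, 0.4, -3.0]
finger_gap: 19.0
grip_force: 113.8
```

Emit:
play_rows(increments=[[-1,[-16,-13,0],0],[-1,[0,0,0],0],[-1,[0,0,0],0]])

```text
time: 12.82
tool_pos: [611.2, -146.6, 184.2]
tcp_rot: [-180.0, -0.1, 151.9]
ft_force: [-0.2, 0.9, -3.8]
finger_gap: 19.2
grip_force: 113.8
```

Run:
```python
from h import *
t=sense();print(t["time"],t["tool_pos"],t["tcp_rot"],t["ft_force"],t["joint_pos"])
pts(["mallet_grip","mallet_head","sleeve_rim","base_tube"])
plan([611,-146,150],152,n=2)
```

```text
12.8167 [ 611.23298186 -146.5733629   184.16370586] [-1.79986317e+02 -1.14252079e-01  1.51914541e+02] [-0.21713394  0.9245505  -3.75722135] [-1.81611203e+01  1.22070462e+01  8.09090858e+01  6.22121523e-03
  8.69987686e+01 -8.00760068e+01]
scene mallet_grip [([611.4, -146.3, 232.4], 0.64)]
scene mallet_head [([662.9, -174.9, 226.7], 0.89), ([609.1, -143.9, 228.8], 0.32)]
scene sleeve_rim [([626.3, -249.2, 147.7], 0.6)]
scene base_tube [([624.1, -249.3, 154.5], 0.58), ([707.7, 268.0, -2.7], 0.34)]
top mallet_grip []
top mallet_head []
top sleeve_rim []
top base_tube [([625.8, -250.5, 156.0], 0.62)]
[1, [0.0, -0.6, 17.9], np.float64(0.0007)]
[1, [0.0, -0.6, 17.9], np.float64(0.0007)]
```

Emit:
play_rows(increments=[[-1,[0,0,15],0],[-1,[0,0,18],0],[-1,[0,0,8],0],[-1,[0,0,4],0],[-1,[0,0,0],0],[-1,[0,0,0],0]])

```text
time: 13.82
tool_pos: [611.8, -145.5, 141.0]
tcp_rot: [180.0, 0.0, 152.0]
ft_force: [-0.4, -0.6, -1.7]
finger_gap: 18.8
grip_force: 113.8
```

Emit:
play_rows(increments=[[-1,[0,0,2],0],[-1,[0,0,2],0],[-1,[0,0,0],0]])

```text
time: 14.07
tool_pos: [611.8, -145.6, 136.8]
tcp_rot: [180.0, 0.0, 152.0]
ft_force: [-0.2, -0.1, -3.4]
finger_gap: 19.0
grip_force: 113.8
```

Emit:
play_rows(increments=[[-1,[0,0,1.5],0],[-1,[0,0,1.5],0]])

```text
time: 14.23
tool_pos: [611.8, -145.6, 133.8]
tcp_rot: [180.0, 0.0, 152.0]
ft_force: [-0.2, 0.6, -3.5]
finger_gap: 19.4
grip_force: 113.8
```

Emit:
play_rows(increments=[[-1,[0,0,1.5],0],[-1,[0,0,0],0]])

```text
time: 14.4
tool_pos: [611.8, -145.4, 132.2]
tcp_rot: [180.0, 0.0, 152.0]
ft_force: [-0.6, 1.0, 0.7]
finger_gap: 19.1
grip_force: 114.2
```

Emit:
play_rows(increments=[[-1,[0,0,1.5],0],[-1,[0,0,0],0]])

```text
time: 14.57
tool_pos: [612.1, -145.3, 131.0]
tcp_rot: [180.0, 0.1, 152.0]
ft_force: [-0.6, 2.6, 2.7]
finger_gap: 19.1
grip_force: 114.5
```

Run:
```python
from h import *
pts(["mallet_head","mallet_grip","sleeve_rim","base_tube"],("scene",))
t=sense();print(t["time"],t["tool_pos"],t["ft_force"])
```

```text
scene mallet_head [([667.5, -174.6, 172.2], 0.86), ([622.2, -249.9, 147.8], 0.22)]
scene mallet_grip [([609.4, -144.0, 176.0], 0.68)]
scene sleeve_rim [([624.0, -248.7, 149.2], 0.74), ([491.6, 380.0, 21.3], 0.37)]
scene base_tube [([625.0, -253.5, 75.3], 0.69), ([622.1, -251.6, 155.8], 0.62)]
14.8167 [ 612.03737331 -145.31497233  131.00291632] [0.77553929 2.82257823 3.3383694 ]
```

Emit:
play_rows(increments=[[-1,[0,0,1.5],0],[-1,[0,0,0],0]])

```text
time: 14.98
tool_pos: [611.9, -145.6, 129.0]
tcp_rot: [180.0, 0.0, 152.0]
ft_force: [1.0, 2.1, 3.0]
finger_gap: 19.2
grip_force: 114.6
```

Emit:
play_rows(increments=[[-1,[0,0,1],0],[-1,[0,0,0],0]])

```text
time: 15.15
tool_pos: [611.7, -145.6, 127.8]
tcp_rot: [180.0, 0.0, 152.0]
ft_force: [1.3, 1.2, 1.4]
finger_gap: 19.2
grip_force: 114.5
```

Emit:
play_rows(increments=[[-1,[0,0,-25],0],[-1,[0,0,-25],0],[-1,[0,-41,0],0],[-1,[0,-41,0],0],[-1,[0,-41,0],0],[-1,[0,-41,0],0],[-1,[0,-8,0],0],[-1,[0,0,0],0],[-1,[0,0,18],0],[-1,[0,0,18],0],[-1,[0,0,4],0],[-1,[0,0,0],0]])

```text
time: 16.15
tool_pos: [529.5, -295.7, 135.1]
tcp_rot: [180.0, -0.3, 152.1]
ft_force: [-0.1, 0.3, -3.0]
finger_gap: 19.2
grip_force: 114.2
```

Run:
```python
from h import *
pts(["mallet_head","mallet_grip"],("scene",))
t=sense();print(t["time"],t["tool_pos"],t["ft_force"],t["tcp_rot"])
plan([531,-298,137],152,n=1)
```

```text
scene mallet_head [([582.5, -321.7, 176.0], 0.44)]
scene mallet_grip [([530.1, -294.1, 179.2], 0.62)]
16.3 [ 531.5906109  -297.15642137  138.88018808] [ 0.77368701 -1.08307637 -2.47936071] [-1.79996676e+02  4.67482335e-02  1.52074278e+02]
[1, [0.1, -1.0, 1.9], np.float64(0.0013)]
```

Emit:
play_rows(increments=[[-1,[0,-1,3],0],[-1,[0,0,2],0],[-1,[0,0,1],0],[-1,[0,0,0],0]])

```text
time: 16.63
tool_pos: [530.8, -298.6, 132.6]
tcp_rot: [-180.0, 0.1, 152.0]
ft_force: [-0.4, 0.4, 0.2]
finger_gap: 19.1
grip_force: 114.5
```

Emit:
play_rows(increments=[[-1,[0,0,1.5],0],[-1,[0,0,1.5],0],[-1,[0,0,0],0]])

```text
time: 16.88
tool_pos: [530.6, -299.2, 129.6]
tcp_rot: [-179.9, 0.1, 152.0]
ft_force: [-2.9, -3.5, 3.2]
finger_gap: 19.1
grip_force: 114.8
```

Emit:
play_rows(increments=[[-1,[0,0,1.5],0],[-1,[0,0,1],0],[-1,[0,0,0],0]])

```text
time: 17.13
tool_pos: [530.7, -298.5, 126.4]
tcp_rot: [180.0, 0.0, 152.0]
ft_force: [-0.6, -2.1, 1.2]
finger_gap: 19.2
grip_force: 114.8
```

Emit:
play_rows(increments=[[-1,[0,0,-25],0],[-1,[0,0,-25],0],[-1,[0,41,0],0],[-1,[0,41,0],0],[-1,[0,41,0],0],[-1,[0,41,0],0],[-1,[0,9,0],0],[-1,[0,0,22],0],[-1,[0,0,19],0],[-1,[0,0,4],0],[-1,[0,0,3],0],[-1,[0,0,0],0]])

```text
time: 18.13
tool_pos: [610.9, -145.3, 127.8]
tcp_rot: [-180.0, -0.1, 152.0]
ft_force: [0.5, -0.0, -3.1]
finger_gap: 19.2
grip_force: 114.3
```

Emit:
play_rows(increments=[[-1,[0,0,2],0],[-1,[0,0,2],0],[-1,[0,0,1.5],0],[-1,[0,0,0],0]])

```text
time: 18.47
tool_pos: [612.4, -145.6, 124.0]
tcp_rot: [180.0, 0.1, 152.0]
ft_force: [1.0, 0.8, 1.1]
finger_gap: 19.0
grip_force: 114.7
```

Run:
```python
from h import *
s=save("scene","k.png")
cv2.imwrite("pics/k2.png",cv2.resize(s["color"][90:220,270:400],(590,590),interpolation=cv2.INTER_CUBIC)[:,:,::-1])
pts(["mallet_head","mallet_grip","sleeve_rim","sleeve_foot"],("scene",))
```

```text
scene mallet_head [([667.7, -171.2, 167.8], 0.92)]
scene mallet_grip [([610.8, -141.9, 169.3], 0.82)]
scene sleeve_rim [([625.1, -248.9, 139.1], 0.66)]
scene sleeve_foot [([623.3, -254.7, 70.6], 0.88)]
```

View pics/k2.png

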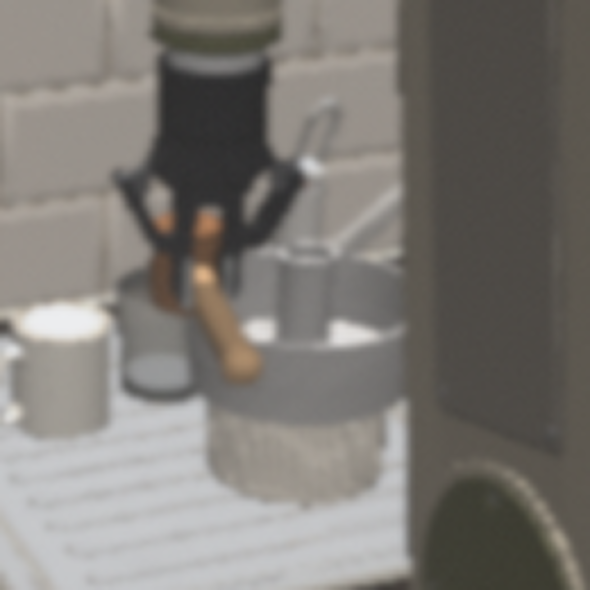

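The crop shows the rim still level, with the mallet on its left side at about (205,270) and the hand well clear. The rim is down to about 139 mm, so I keep alternating.

Emit:
play_rows(increments=[[-1,[0,0,-26],0],[-1,[0,0,-26],0],[-1,[0,-41,0],0],[-1,[0,-41,0],0],[-1,[0,-41,0],0],[-1,[0,-41,0],0],[-1,[0,-9,0],0],[-1,[0,0,22],0],[-1,[0,0,22],0],[-1,[0,0,4],0],[-1,[0,0,2],0],[-1,[0,0,0],0]])

```text
time: 19.77
tool_pos: [530.1, -297.8, 124.6]
tcp_rot: [180.0, -0.1, 152.0]
ft_force: [1.0, 0.7, -2.9]
finger_gap: 19.3
grip_force: 114.3
```

Emit:
play_rows(increments=[[-1,[0,0,2],0],[-1,[0,0,1.5],0],[-1,[0,0,1],0],[-1,[0,0,0],0]])

```text
time: 20.1
tool_pos: [531.1, -298.5, 121.3]
tcp_rot: [-180.0, 0.1, 152.1]
ft_force: [-0.1, 0.5, -1.2]
finger_gap: 19.2
grip_force: 114.5
```

Emit:
play_rows(increments=[[-1,[0,0,-26],0],[-1,[0,0,-26],0],[-1,[0,41,0],0],[-1,[0,41,0],0],[-1,[0,41,0],0],[-1,[0,41,0],0],[-1,[0,9,0],0],[-1,[0,0,23],0],[-1,[0,0,23],0],[-1,[0,0,3],0],[-1,[0,0,2],0],[-1,[0,0,0],0]])

```text
time: 21.1
tool_pos: [611.4, -145.7, 121.8]
tcp_rot: [-180.0, -0.0, 152.0]
ft_force: [0.2, -0.3, -3.4]
finger_gap: 19.2
grip_force: 114.4
```

Emit:
play_rows(increments=[[-1,[0,0,2],0],[-1,[0,0,1.5],0],[-1,[0,0,0],0],[-1,[0,0,0],0]])

```text
time: 21.43
tool_pos: [612.0, -145.9, 118.8]
tcp_rot: [180.0, 0.1, 152.0]
ft_force: [1.4, -0.5, -3.2]
finger_gap: 18.9
grip_force: 114.4
```

Run:
```python
from h import *
pts(["sleeve_rim","sleeve_foot","mallet_head","mallet_grip"],("scene",))
t=sense();print(t["time"],t["tool_pos"],t["ft_force"])
```

```text
scene sleeve_rim [([621.7, -247.1, 133.6], 0.74)]
scene sleeve_foot [([624.2, -255.2, 65.9], 0.84)]
scene mallet_head [([666.2, -174.7, 161.5], 0.68)]
scene mallet_grip [([612.1, -141.0, 164.6], 0.66)]
21.6833 [ 611.8979639  -145.74299103  118.44475467] [ 0.8190745  -0.85776824 -2.25728223]
```

Emit:
play_rows(increments=[[-1,[0,0,1.5],0],[-1,[0,0,1.5],0],[-1,[0,0,0],0]])

```text
time: 21.93
tool_pos: [611.3, -145.3, 114.4]
tcp_rot: [-180.0, -0.1, 152.0]
ft_force: [0.0, -0.5, -2.7]
finger_gap: 19.1
grip_force: 114.4
```

Emit:
play_rows(increments=[[-1,[0,0,-26],0],[-1,[0,0,-28],0],[-1,[0,-41,0],0],[-1,[0,-41,0],0],[-1,[0,-41,0],0],[-1,[0,-41,0],0],[-1,[0,-9,0],0],[-1,[0,0,23],0],[-1,[0,0,23],0],[-1,[0,0,3],0],[-1,[0,0,2],0],[-1,[0,0,0],0]])

```text
time: 22.93
tool_pos: [530.4, -297.9, 117.9]
tcp_rot: [180.0, -0.1, 152.1]
ft_force: [0.4, 0.1, -2.7]
finger_gap: 19.2
grip_force: 114.3
```

Emit:
play_rows(increments=[[-1,[0,0,2],0],[-1,[0,0,1.5],0],[-1,[0,0,1],0],[-1,[0,0,0],0]])

```text
time: 23.27
tool_pos: [530.9, -298.3, 114.0]
tcp_rot: [-180.0, 0.0, 152.1]
ft_force: [0.2, -0.2, -2.6]
finger_gap: 19.4
grip_force: 114.4
```

Run:
```python
from h import *
pts(["sleeve_rim","sleeve_foot","mallet_head","mallet_grip"],("scene",))
t=sense();print(t["time"],t["tool_pos"],t["ft_force"])
```

```text
scene sleeve_rim []
scene sleeve_foot []
scene mallet_head [([586.7, -323.4, 152.6], 0.52)]
scene mallet_grip [([530.3, -292.7, 160.5], 0.6), ([491.2, 377.4, 21.9], 0.47)]
23.5167 [ 530.56485942 -298.33300081  113.69174607] [-0.67977676 -0.22497308 -2.62479957]
```

Run:
```python
from h import *
s=save("scene","m.png")
cv2.imwrite("pics/m2.png",cv2.resize(s["color"][110:220,290:400],(590,590),interpolation=cv2.INTER_CUBIC)[:,:,::-1])
```

```text
(no output)
```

View pics/m2.png

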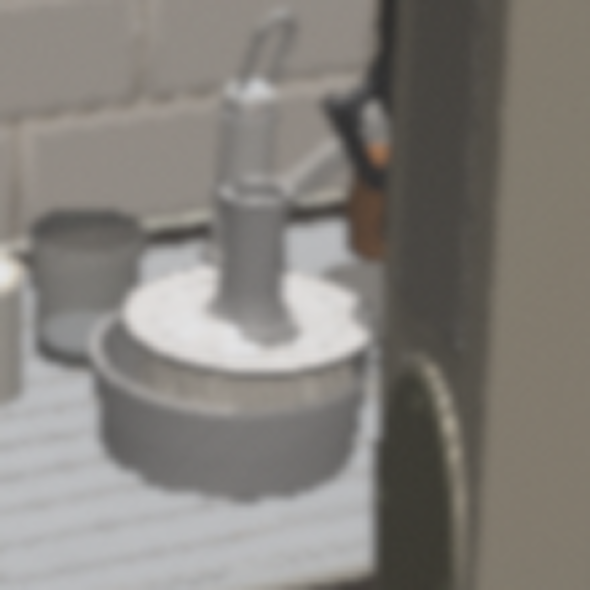

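The sleeve has dropped level around the dish onto the draining board, shown at (230,420), and the base is still on the dish at (245,320). Now the mallet goes back to its place on the worktop.

Emit:
play_rows(increments=[[-1,[0,0,-25],0],[-1,[0,0,-35],0],[-1,[8,12,-25],0],[-1,[20,30,0],0],[-1,[21,32,0],0],[-1,[21,32,0],0],[-1,[21,32,0],0],[-1,[21,32,0],0],[-1,[21,32,0],0],[-1,[21,32,0],0],[-1,[21,32,0],0],[-1,[21,32,0],0]])

```text
time: 24.57
tool_pos: [496.7, 58.5, 198.9]
tcp_rot: [180.0, 0.0, 152.0]
ft_force: [0.8, 0.1, -2.4]
finger_gap: 19.1
grip_force: 114.4
```

Emit:
play_rows(increments=[[-1,[21,32,0],0],[-1,[21,32,0],0],[-1,[21,32,0],0],[-1,[17,26,15],0],[-1,[0,0,30],0],[-1,[0,0,35],0],[-1,[0,0,35],0],[-1,[0,0,0],0],[-1,[0,0,0],0]])

```text
time: 25.32
tool_pos: [481.5, 201.5, 81.7]
tcp_rot: [-179.8, -0.2, 152.0]
ft_force: [0.7, 0.7, -2.1]
finger_gap: 19.5
grip_force: 114.3
```

Run:
```python
from h import *
t=sense();print(t["time"],t["tool_pos"],t["ft_force"],t["tcp_rot"])
pts(["mallet_head","mallet_grip"])
pts(["base_tube","base_foot","sleeve_foot"])
plan([481,197,-5],152,n=4)
```

```text
25.3167 [481.52203827 201.50823194  81.74927516] [ 0.73366673  0.7029874  -2.10614214] [-179.79247029   -0.21377453  152.03920448]
scene mallet_head [([534.0, 173.7, 124.8], 0.73)]
scene mallet_grip [([479.1, 202.1, 126.2], 0.77)]
top mallet_head [([538.6, 177.0, 132.2], 0.69)]
top mallet_grip []
scene base_tube [([620.8, -250.7, 158.4], 0.57), ([539.9, 174.0, 127.1], 0.28)]
scene base_foot [([622.9, -249.2, 78.7], 0.6)]
scene sleeve_foot []
top base_tube [([621.4, -250.7, 160.2], 0.61), ([624.2, -250.1, 85.2], 0.44)]
top base_foot [([625.2, -252.6, 84.0], 0.95)]
top sleeve_foot []
[1, [-0.0, -1.4, 22.1], np.float64(0.0002)]
[1, [-0.0, -1.4, 22.1], np.float64(0.0002)]
[1, [-0.0, -1.4, 22.1], np.float64(0.0002)]
[1, [-0.0, -1.4, 22.1], np.float64(0.0002)]
```

Emit:
play_rows(increments=[[-1,[0,-2,25],0],[-1,[0,-2,30],0],[-1,[0,-0.5,20],0],[-1,[0,0,10],0],[-1,[0,0,3],0],[-1,[0,0,0],0]])

```text
time: 26.52
tool_pos: [481.2, 198.0, -4.9]
tcp_rot: [-180.0, -0.1, 152.0]
ft_force: [0.4, 0.3, -2.3]
finger_gap: 19.1
grip_force: 114.3
```

Emit:
play_rows(increments=[[-1,[0,0,2],0],[-1,[0,0,2],0],[-1,[0,0,1],0],[-1,[0,0,0],0]])

```text
time: 26.85
tool_pos: [482.2, 198.3, -8.8]
tcp_rot: [179.9, 0.1, 152.0]
ft_force: [-0.5, 0.5, -2.7]
finger_gap: 19.1
grip_force: 114.3
```

Emit:
play_rows(increments=[[-1,[0,0,1.5],0],[-1,[0,0,1.5],0],[-1,[0,0,0],0]])

```text
time: 27.1
tool_pos: [481.4, 198.1, -12.7]
tcp_rot: [-180.0, -0.0, 152.0]
ft_force: [0.0, -1.0, -3.8]
finger_gap: 19.0
grip_force: 114.3
```

Emit:
play_rows(increments=[[-1,[0,0,1.5],0],[-1,[0,0,0],0]])

```text
time: 27.27
tool_pos: [481.7, 198.2, -13.8]
tcp_rot: [180.0, 0.0, 152.0]
ft_force: [-1.3, -0.0, 0.6]
finger_gap: 18.9
grip_force: 115.0
```

Emit:
play_rows(increments=[[1,[0,0,0],0],[1,[0,0,0],0],[1,[0,0,0],0],[1,[0,0,0],0],[1,[0,0,0],0],[1,[0,0,0],0],[1,[0,0,-8],0],[1,[0,0,-20],0],[1,[0,0,-35],0],[1,[0,0,0],0]])

```text
time: 28.1
tool_pos: [485.8, 199.4, 56.1]
tcp_rot: [179.6, 0.4, 152.0]
ft_force: [1.4, -0.3, 2.0]
finger_gap: 85.6
grip_force: 0.0
```

Run:
```python
from h import *
t=sense();print(t["time"],t["tool_pos"],t["ft_force"],t["finger_gap"])
pts(["mallet_head","mallet_grip"])
pts(["base_tube","base_foot"])
plan([623.5,-251,200],152,n=12)
```

```text
28.1 [485.75440905 199.38207142  56.08572671] [ 1.36926425 -0.34077443  2.04337531] 85.62923971673811
scene mallet_head [([535.8, 172.0, 28.3], 0.79)]
scene mallet_grip [([480.9, 199.6, 31.4], 0.85)]
top mallet_head [([535.4, 173.3, 30.0], 0.51)]
top mallet_grip []
scene base_tube [([625.1, -250.4, 158.8], 0.92), ([704.3, 267.2, 0.2], 0.36)]
scene base_foot [([621.2, -248.5, 79.4], 0.95)]
top base_tube [([624.5, -254.8, 157.7], 0.97)]
top base_foot [([622.7, -252.1, 84.3], 0.65)]
[1, [-28.0, -27.5, -12.6], np.float64(0.0)]
[1, [-28.0, -27.5, -12.6], np.float64(0.0)]
[1, [-28.0, -27.5, -12.6], np.float64(0.0)]
[1, [-28.0, -27.5, -12.6], np.float64(0.0)]
[1, [-28.0, -27.5, -12.6], np.float64(0.0)]
[1, [-28.0, -27.5, -12.6], np.float64(0.0)]
[1, [-28.0, -27.5, -12.6], np.float64(0.0)]
[1, [-28.0, -27.5, -12.6], np.float64(0.0)]
[1, [-28.0, -27.5, -12.6], np.float64(0.0)]
[1, [-28.0, -27.5, -12.6], np.float64(0.0)]
[1, [-28.0, -27.5, -12.6], np.float64(0.0)]
[1, [-28.0, -27.5, -12.6], np.float64(0.0)]
```

Emit:
play_rows(increments=[[1,[0,0,-40],0],[1,[0,0,-40],0],[1,[-8,-7,-38],0],[1,[-20,-20,-25],0],[1,[-28,-27,0],0],[1,[-28,-28,0],0],[1,[-28,-28,0],0],[1,[-28,-28,0],0],[1,[-28,-28,0],0],[1,[-28,-28,0],0],[1,[-28,-28,0],0],[1,[-28,-28,0],0]])

```text
time: 29.7
tool_pos: [587.1, -142.9, 191.8]
tcp_rot: [180.0, -0.0, 152.0]
ft_force: [1.3, 0.6, 0.8]
finger_gap: 85.8
grip_force: 0.0
```

Emit:
play_rows(increments=[[1,[-28,-28,0],0],[1,[-28,-27,0],0],[1,[-28,-27,0],0],[1,[0,0,0],0],[1,[0,0,0],0],[1,[0,0,0],0]])

```text
time: 30.2
tool_pos: [622.4, -252.6, 191.3]
tcp_rot: [180.0, -0.1, 152.0]
ft_force: [0.5, 0.9, -0.2]
finger_gap: 85.2
grip_force: 0.0
```

Run:
```python
from h import *
t=sense();print(t["time"],t["tool_pos"],t["tcp_rot"],t["finger_gap"])
plan([623.8,-251.5,108],152,n=4)
```

```text
30.2 [ 622.35711641 -252.57214064  191.28278964] [ 1.79980034e+02 -7.40694166e-02  1.51999226e+02] 85.16139167431156
[1, [-0.2, 0.4, 20.8], np.float64(-0.0)]
[1, [-0.2, 0.4, 20.8], np.float64(-0.0)]
[1, [-0.2, 0.4, 20.8], np.float64(-0.0)]
[1, [-0.2, 0.4, 20.8], np.float64(-0.0)]
```

Emit:
play_rows(increments=[[1,[0,0.5,20],0],[1,[-0.5,1,30],0],[1,[0,0,25],0],[1,[0,0,10],0],[1,[0,0,0],0],[1,[0,0,0],0],[-1,[0,0,0],0],[-1,[0,0,0],0],[-1,[0,0,0],0],[-1,[0,0,0],0],[-1,[0,0,0],0],[-1,[0,0,0],0]], force=60)

```text
time: 31.2
tool_pos: [624.6, -252.3, 108.9]
tcp_rot: [180.0, 0.2, 152.0]
ft_force: [-1.3, 0.1, 6.4]
finger_gap: 38.7
grip_force: 60.6
```

Emit:
play_rows(increments=[[-1,[0,0,0],0],[-1,[0,0,0],0],[-1,[0,0,0],0]])

```text
time: 31.45
tool_pos: [624.6, -252.3, 108.8]
tcp_rot: [180.0, 0.1, 152.0]
ft_force: [-2.2, -0.4, 6.7]
finger_gap: 38.2
grip_force: 60.6
```

Emit:
play_rows(increments=[[-1,[0,0,-4],0],[-1,[0,0,-8],0],[-1,[0,0,-15],0],[-1,[0,0,-25],0],[-1,[0,0,-25],0],[-1,[0,0,-20],0],[-1,[0,0,0],0],[-1,[0,0,0],0]])

```text
time: 32.12
tool_pos: [624.6, -252.0, 205.3]
tcp_rot: [180.0, 0.2, 152.0]
ft_force: [-0.8, -0.1, -4.9]
finger_gap: 38.3
grip_force: 61.0
```

Run:
```python
from h import *
t=sense();print(t["time"],t["tool_pos"],t["tcp_rot"],t["finger_gap"],t["ft_force"],t["grip_force"])
s=save("scene","n.png")
cv2.imwrite("pics/n2.png",cv2.resize(s["color"][90:220,270:400],(590,590),interpolation=cv2.INTER_CUBIC)[:,:,::-1])
pts(["base_tube","base_foot","sleeve_rim","board_top"])
plan([492,380.5,200],152)
```

```text
32.1167 [ 624.5634077  -251.96854159  205.28541257] [1.79994569e+02 1.56557174e-01 1.52038352e+02] 38.31704918584925 [-0.82370002 -0.1350875  -4.93799369] 61.0293173789978
scene base_tube [([624.1, -247.8, 254.8], 0.92)]
scene base_foot [([619.3, -247.8, 174.9], 0.73), ([708.0, 268.0, -2.1], 0.27)]
scene sleeve_rim [([631.6, -245.1, 65.0], 0.92)]
scene board_top [([491.1, 378.5, 21.3], 0.56)]
top base_tube [([622.5, -251.2, 251.6], 0.58)]
top base_foot [([622.3, -253.5, 176.3], 0.7)]
top sleeve_rim [([621.2, -251.5, 174.4], 0.72), ([481.0, 200.1, 32.5], 0.5)]
top board_top [([488.5, 380.5, 22.8], 0.62)]
[1, [24.3, 29.2, 0.2], np.float64(0.0)]
[1, [24.3, 29.2, 0.2], np.float64(0.0)]
[1, [24.3, 29.2, 0.2], np.float64(0.0)]
[1, [24.3, 29.2, 0.2], np.float64(0.0)]
[1, [24.3, 29.2, 0.2], np.float64(0.0)]
[1, [24.3, 29.2, 0.2], np.float64(0.0)]
[1, [24.3, 29.2, 0.2], np.float64(0.0)]
[1, [24.3, 29.2, 0.2], np.float64(0.0)]
[1, [24.3, 29.2, 0.2], np.float64(0.0)]
[1, [24.3, 29.2, 0.2], np.float64(0.0)]
[1, [24.3, 29.2, 0.2], np.float64(0.0)]
[1, [24.3, 29.2, 0.2], np.float64(0.0)]
[1, [24.3, 29.2, 0.2], np.float64(0.0)]
[1, [24.3, 29.2, 0.2], np.float64(0.0)]
[1, [24.3, 29.2, 0.2], np.float64(0.0)]
[1, [24.3, 29.2, 0.2], np.float64(0.0)]
[1, [24.3, 29.2, 0.2], np.float64(0.0)]
```

View pics/n2.png

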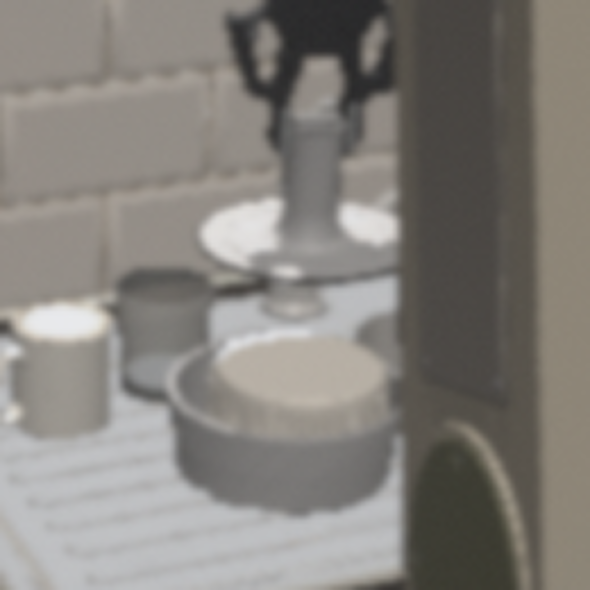

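The base is held level by its tube at about (310,180), clear of the dish, and the sleeve stays down around the dish. I carry it to the board.

Emit:
play_rows(increments=[[-1,[12,14,0],0],[-1,[20,25,0],0],[-1,[24,29,0],0],[-1,[24,29,0],0],[-1,[24,29,0],0],[-1,[24,29,0],0],[-1,[24,29,0],0],[-1,[24,29,0],0],[-1,[24,29,0],0],[-1,[24,29,0],0],[-1,[24,29,0],0],[-1,[24,29,0],0]])

```text
time: 33.67
tool_pos: [537.3, 168.3, 204.4]
tcp_rot: [180.0, 0.0, 152.0]
ft_force: [1.9, -0.2, -4.3]
finger_gap: 38.2
grip_force: 61.1
```

Emit:
play_rows(increments=[[-1,[24,29,0],0],[-1,[24,29,0],0],[-1,[24,29,0],0],[-1,[24,29,0],0],[-1,[24,28,0],0],[-1,[15,18,0],0],[-1,[6,7,0],0],[-1,[0,0,25],0],[-1,[0,0,30],0],[-1,[0,0,20],0],[-1,[0,0,0],0],[-1,[0,0,0],0]])

```text
time: 34.67
tool_pos: [491.7, 380.8, 127.8]
tcp_rot: [-179.8, -0.1, 152.0]
ft_force: [0.0, -0.7, -4.6]
finger_gap: 38.3
grip_force: 61.5
```

Run:
```python
from h import *
t=sense();print(t["time"],t["tool_pos"],t["tcp_rot"],t["finger_gap"],t["ft_force"],t["grip_force"])
pts(["base_tube","base_foot","board_top"])
plan([491.5,380.5,55],152,n=4)
```

```text
34.6667 [491.69427033 380.751751   127.76180458] [-1.79824448e+02 -8.32717915e-02  1.52009975e+02] 38.314278742419845 [ 0.00868619 -0.73583136 -4.58655551] 61.48383021354675
scene base_tube [([490.7, 382.9, 177.1], 0.64)]
scene base_foot [([488.7, 384.6, 100.7], 0.7)]
scene board_top [([493.3, 379.5, 21.1], 0.57)]
top base_tube [([491.8, 383.3, 180.3], 0.8)]
top base_foot [([491.7, 382.1, 110.3], 0.83), ([703.7, 265.5, 3.4], 0.6)]
top board_top []
[1, [0.2, -0.6, 18.8], np.float64(0.0001)]
[1, [0.2, -0.6, 18.8], np.float64(0.0001)]
[1, [0.2, -0.6, 18.8], np.float64(0.0001)]
[1, [0.2, -0.6, 18.8], np.float64(0.0001)]
```

Emit:
play_rows(increments=[[-1,[0,-1,20],0],[-1,[0,-1,25],0],[-1,[0,0,18],0],[-1,[0,0,7],0],[-1,[0,0,2],0],[-1,[0,0,0],0],[-1,[0,0,0],0]])

```text
time: 35.65
tool_pos: [492.6, 380.8, 58.7]
tcp_rot: [179.9, 0.1, 152.0]
ft_force: [-0.1, -0.6, -3.5]
finger_gap: 38.2
grip_force: 61.4
```

Emit:
play_rows(increments=[[-1,[0,0,2],0],[-1,[0,0,1.5],0],[-1,[0,0,1],0],[-1,[0,0,0],0]])

```text
time: 35.98
tool_pos: [491.7, 380.2, 52.7]
tcp_rot: [180.0, 0.0, 152.0]
ft_force: [0.2, -0.4, -3.5]
finger_gap: 38.3
grip_force: 61.4
```

Emit:
play_rows(increments=[[-1,[0,0,1.5],0],[-1,[0,0,1.5],0],[-1,[0,0,1],0],[-1,[0,0,0],0]])

```text
time: 36.32
tool_pos: [491.3, 380.0, 48.0]
tcp_rot: [-180.0, -0.0, 152.0]
ft_force: [-0.2, 1.1, -4.2]
finger_gap: 38.1
grip_force: 61.4
```

Emit:
play_rows(increments=[[-1,[0,0,1],0],[-1,[0,0,0],0]])

```text
time: 36.48
tool_pos: [491.6, 380.2, 47.7]
tcp_rot: [180.0, 0.0, 152.0]
ft_force: [0.5, -0.0, -3.5]
finger_gap: 38.3
grip_force: 61.7
```

Emit:
play_rows(increments=[[-1,[0,0,1],0],[-1,[0,0,0],0]])

```text
time: 36.65
tool_pos: [491.8, 380.3, 47.5]
tcp_rot: [180.0, 0.0, 152.0]
ft_force: [-3.1, -2.4, 4.9]
finger_gap: 38.1
grip_force: 62.2
```

Emit:
play_rows(increments=[[1,[0,0,0],0],[1,[0,0,0],0],[1,[0,0,0],0],[1,[0,0,0],0],[1,[0,0,0],0],[1,[0,0,0],0],[1,[0,0,-10],0],[1,[0,0,-25],0],[1,[0,0,-35],0],[1,[0,0,-35],0],[1,[0,0,-30],0],[1,[0,0,0],0]])

```text
time: 37.65
tool_pos: [495.2, 382.5, 191.4]
tcp_rot: [179.3, 0.4, 152.0]
ft_force: [1.2, 0.2, 0.9]
finger_gap: 85.4
grip_force: 0.0
```

Emit:
play_rows(increments=[[1,[15,-20,-10],0],[1,[20,-30,0],0],[1,[20,-30,0],0],[1,[10,-30,0],0],[1,[0,-30,0],0],[1,[0,-30,0],0],[1,[0,0,0],0],[1,[0,0,0],0],[1,[0,0,0],0]])

```text
time: 38.4
tool_pos: [355.1, 260.9, 192.4]
tcp_rot: [179.9, 0.1, 152.0]
ft_force: [-0.7, 0.1, 0.2]
finger_gap: 85.4
grip_force: 0.0
```

Run:
```python
from h import *
t=sense();print(t["time"],t["tool_pos"],t["finger_gap"],t["ft_force"])
pts(["base_tube","base_foot","board_top","mallet_head","mallet_grip","sleeve_rim","dish"])
s=save("top","z.png")
```

```text
38.4 [355.05427497 260.89987737 192.38334161] 85.35908859345017 [-0.66713191  0.11743423  0.21820999]
scene base_tube [([489.8, 385.0, 95.6], 0.61)]
scene base_foot [([493.1, 381.9, 18.5], 0.62)]
scene board_top []
scene mallet_head [([536.9, 173.4, 26.3], 0.87)]
scene mallet_grip [([481.6, 202.7, 30.2], 0.63)]
scene sleeve_rim [([632.0, -246.0, 65.3], 0.72)]
scene dish [([620.8, -248.3, -2.6], 0.91), ([482.1, 201.2, 33.1], 0.28)]
top base_tube [([491.6, 378.9, 97.7], 0.77)]
top base_foot [([490.9, 376.8, 21.6], 0.58)]
top board_top [([489.3, 377.7, 96.4], 0.27)]
top mallet_head []
top mallet_grip [([485.5, 198.6, 36.2], 0.62)]
top sleeve_rim []
top dish [([623.4, -252.1, -2.3], 0.91)]
```

View pics/z.png

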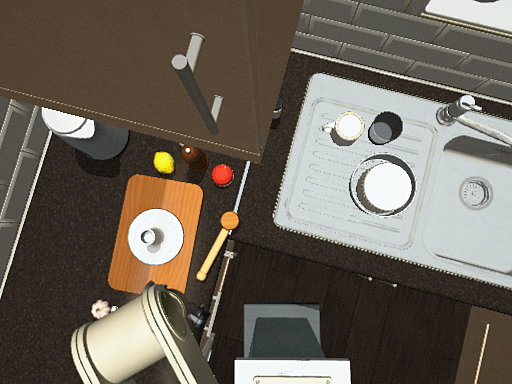

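The base sits flat in the middle of the board at (155,237). The mallet lies on the worktop at (218,245), the sleeve is around the dish on the draining board at (385,187), and the robot is clear of everything.

```bash
python3 -c "from bench import *; print(hand_in())"
```

```text
the job is handed in; nothing more can be done
None
```

I handed the job in at about 38 s on the robot's clock, with the sleeve tapped down evenly onto the draining board, the mallet back on the worktop and the base flat in the middle of the chopping board; the first grasp closed above the handle because the fingertips were about 33 mm higher than the reported TCP, so I allowed for that afterwards, and the hand-in call gave no verdict.

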